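# Bed a batten along the angle irons of a bench jig

### The job

Push the long wooden batten across the bench to the two angle irons and bed it parallel against both: keep it flat on the bench, press it home first over the left iron alone, then over the right iron alone, each for half a second with about 12 N, never letting it bear on the irons or the stop with more than 20 N. Then push it by its end along the irons, gently, until its other end meets the wooden stop block, and leave it there flush along both irons, without disturbing the tin, churn, pot or hammer.

Things in the scene. Friction and masses are not known exactly. Their poses are not given: they have to be found in the camera images.
- batten: loose straight pale wooden batten, 300 mm long, 45 mm wide, 30 mm high, lying flat on the bench, 0.17 to 0.35 kg, waxed smooth (friction about 0.3): dragging it takes 0.5 to 1.5 N. Origin: centre of its underside. Own y along its length (+y towards the robot's left end), own x across its width towards the irons, z up
- batten_left (a point): point on the batten: the left (+y) end of its long side that faces the irons, at half height (15 mm up)
- batten_right (a point): point on the batten: the right (-y) end of its long side that faces the irons, at half height (15 mm up)
- jig: fixed jig of two rigid dark steel angle irons in one line. Origin: on the bench, midway between the irons, on the line of their upright faces. x points square into the irons, away from the robot; y along them to the robot's left; the faces lie at jig x = 0. When bedded, the batten's iron-side points are at jig x = 0 and its centre at jig x = -22.5 mm
- iron_left: left angle iron, fixed: 270 mm long, upright leg 32 mm high and 5 mm thick, its foot lying on the far side; covers jig y from +10 to +280 mm. Origin: on the bench, middle of its front face; axes as the jig
- iron_right: right angle iron, the same, covers jig y from -280 to -10 mm
- stop: dark wooden stop block fixed to the bench in front of one end of the irons (left or right), 45 mm (x) by 50 mm (y) by 34 mm high. Origin: centre of its underside; axes as the jig, centre at jig x = -22.5 mm. The batten's centre is 175 mm from the stop's centre when they touch
- tin: bystander: small loose steel tin, 40 mm diameter, 35 mm high, at the end of the irons away from the stop, origin: centre of underside; leave alone
- churn: bystander: loose upright wooden butter churn, 150 mm diameter at the foot, 330 mm high with its stick, off one end of the irons, to the left or right, origin: centre of underside; leave alone
- pot: bystander: loose aluminium pot, 130 mm diameter, 120 mm high, off the other end of the irons, origin: centre of underside; leave alone
- hammer: bystander: loose hammer 260 mm long lying on the left of the bench, near the robot; leave alone

How it is judged:
By the outcome, as a careful person would: the job done as asked, in the order asked, and still so for the second after the job is handed in, with the robot touching nothing.
It also fails if it takes over 72 s, if anything falls off the work surface, if the arm or the gripper's body presses on something with over 40 N, if the wrist force passes 120 N, or if a joint passes its speed limit or range.

### The arm

A 6-joint arm with a two-finger parallel gripper is mounted at the origin on the work surface. World frame = base frame: x ahead of the robot, y to its left, z up, the work surface at z = 0. Lengths are in m, angles in rad, forces in N, time in s.
With the tool pointing down it reaches from about 0.35 to 0.775 m from the base axis. Payload 5.5 kg.
Tool frame: the origin (TCP) lies at the very end of the fingers, on their centre line; the grasp point (between the pads) lies 19 mm behind it; z points along the fingers, y is the line along which they close (so a half turn about z gives the same grasp; the last joint's range is limited). The gripper opens to 85 mm and grips with 20 to 120 N. Pads are 22 mm wide; open, the fingers measure 114 mm over their backs; the gripper's body (76 mm by 85 mm) begins 54 mm behind the grasp point. The pads swing forward as they close: fully open they stand 13 mm farther back than shut.
Start: joints at [-1.477, 0.313, 0.046, 1.304, 0, 1.431], TCP at [0.133, -0.559, 0.231] pointing down, gripper open.
Joint ranges: [-2.76, 2.76], [-0.86, 1.69], [-1.03, 1.26], [-2.2, 2.34], [-1.47, 1.5], [-3.14, 3.14]. Speed limits (rad/s): [2.57, 2.57, 3.14, 3.14, 3.14, 3.14].

### API

Orientations are given as a unit quaternion [w, x, y, z].
In Python, from workcell import get_state, read_camera, calibration, hand_in gives the robot as it stands.
- The arm moves only by the tool drive_tool, never from a script. Its argument "deltas" is a list that holds one entry, the list of rows, each a list of 7 numbers: the closure in counts, from 0 (fully open) to 255 (shut), then the shift along the tool's x, y, z in m, then the turn, a rotation vector about the tool's x, y, z in degrees. A call has 1 to 12 rows; each row is the pose to reach, as a shift and turn from the pose commanded when the call began, along the tool's axes at that moment; what a row does not reach only later rows make up. A row lasts 1/8 s, in which the tool goes at most 62.5 mm and 10.7 degrees, less where a joint would pass 70% of its speed; a pose out of reach is approached as far as the arm can. A call with a gripper value outside its range is refused whole. The fingers move at their own pace and stop on an object; "newtons" is the grip in N (left out, the last holds). Time passes only in rows, so rows that repeat a pose let the fingers close. It gives the time, the measured TCP pose, the force, the opening and the grip force at its end, in the units of the state.
- get_state(): the state, without advancing time (a new reading comes with each control period).
- read_camera(name): name is "scene" or "side" or "wrist"; returns (picture, depth): 420x560x3 uint8, red, green, blue; 420x560 float32, m along the optical axis (not along the pixel's ray), 0 where there is no reading.
- calibration(name): a dict with "mtx" (3x3 intrinsics, pixels), "world_from_camera" (4x4, takes a point from camera to world coordinates). Camera axes: x right, y up, looking along -z (the intrinsics and any distortion apply to the point x, -y, -z); pixel columns grow to the right and rows downward; lengths in m; the calibration is good to about 2 mm. The wrist camera is an equidistant fisheye: a pixel r from the principal point sees the ray r / f radians off the axis. A picture is of the moment at which its call begins: read the wrist's pose just before it. calibration takes no time and is no camera call; for the wrist camera it gives the pose at the moment of the call.
- hand_in(): hands the job in; it is judged then, once.
The state is a dict: "clock": time; "joint_pos": joint angles; "qvel": joint speeds; "tau": joint torques, N m; "tcp_pos": TCP position; "orientation": TCP orientation; "wrist_force": force on the tool from outside, world axes, zero at the start; "ft_torque": the same for the moment, N m; "finger_gap": finger opening in m; "grip_force": force on a finger pad.
Only numpy, scipy, OpenCV 4.12 (cv2) and the standard library are available. Lean on these libraries where they do the work, as an engineer would, in place of code of your own. Each camera call takes 0.05 s, during which the arm holds its last target. There are 200 camera calls.

## Working session

There is one attempt and no reset: what is moved stays moved. The work goes in short steps, Python scripts to look and compute and a tool call to move; the robot and the scene stay as the last step left them, time stands still between calls to the robot, and variables do not carry over. Pictures are saved under pics/ and viewed, at most 10 in all, crops included, and the job is handed in when it is done.

Besides the shell and the picture viewer there is one more tool, called after "Emit:" as name(argument=value, ...) on one line, values as JSON. drive_tool: Moves the arm, as the interface text tells. Its arguments: {"type":"object","properties":{"deltas":{"type":"array","items":{"type":"array","items":{"type":"array","items":{"type":"number"}}}},"newtons":{"type":"number"}},"required":["deltas"]}

```bash
mkdir -p pics; ls; cat > h.py <<'E'
import numpy as np, cv2
from workcell import get_state, read_camera, calibration, hand_in
def cloud(d,c):
    K=np.array(c["mtx"]);T=np.array(c["world_from_camera"])
    v,u=np.indices(d.shape)
    P=np.stack([(u-K[0,2])/K[0,0]*d,-(v-K[1,2])/K[1,1]*d,-d],-1)
    return P@T[:3,:3].T+T[:3,3]
E
python3 - <<'E'
from h import *
s=get_state();print(s)
for n in("scene","side"):
    p,d=read_camera(n);c=calibration(n);print(n,c,(d==0).mean())
    cv2.imwrite(f"pics/{n}0.png",p[:,:,::-1]);np.savez(f"{n}0.npz",p=p,W=cloud(d,c),d=d)
E
```

```text
pics
{'clock': 0.0, 'joint_pos': array([-1.47659867e+00,  3.14016074e-01,  4.49591183e-02,  1.30362168e+00,
       -5.08818627e-05,  1.43118866e+00]), 'qvel': array([ 4.29989387e-04, -1.69102625e-03,  3.12823904e-04,  1.87890327e-04,
       -7.23896821e-04, -7.63881010e-05]), 'tau': array([-2.37613443e-03, -4.80624712e+01,  2.98537266e+01,  1.94753014e-02,
       -5.88799708e-05,  7.10987791e-06]), 'tcp_pos': array([ 0.13313733, -0.55882686,  0.23039186]), 'orientation': array([-9.41491846e-04,  9.93174219e-01,  1.16636545e-01, -4.06722695e-06]), 'wrist_force': array([ 0.6288184 , -0.29484892,  0.77477097]), 'ft_torque': array([-0.03238182, -0.01937508, -0.01735562]), 'grip_force': 0.0, 'finger_gap': 0.08555571934358892}
scene {'mtx': array([[525.56105705,   0.        , 282.64746338],
       [  0.        , 525.56105705, 215.0997402 ],
       [  0.        ,   0.        ,   1.        ]]), 'world_from_camera': array([[ 0.58426773, -0.62740097,  0.51478076,  1.21611719],
       [ 0.81151275,  0.45857319, -0.36215699, -0.45857324],
       [-0.008847  ,  0.6293478 ,  0.77707341,  1.08486442],
       [ 0.        ,  0.        ,  0.        ,  1.        ]])} 0.0038945578231292517
side {'mtx': array([[532.75897631,   0.        , 279.71678266],
       [  0.        , 532.75897631, 199.87105409],
       [  0.        ,   0.        ,   1.        ]]), 'world_from_camera': array([[ 0.9985264 ,  0.04841905, -0.02450761,  0.47021013],
       [-0.04872032,  0.60091387, -0.79782759, -1.32756601],
       [-0.02390309,  0.79784593,  0.60238735,  1.05114363],
       [ 0.        ,  0.        ,  0.        ,  1.        ]])} 0.008210034013605443
```

View pics/scene0.png

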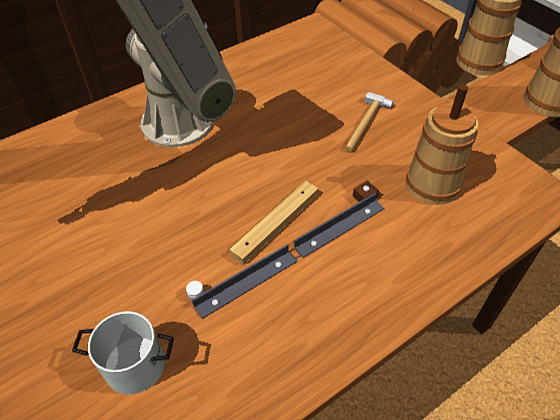

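View pics/side0.png

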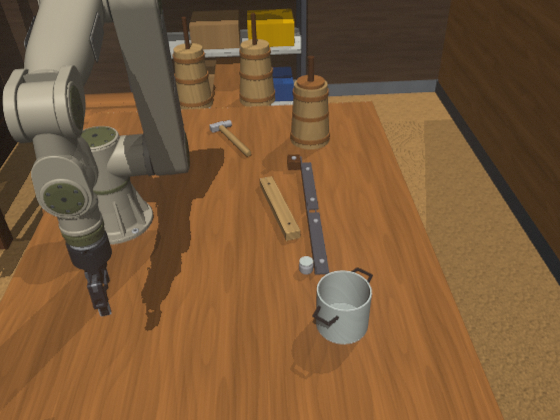

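The scene picture shows the batten from (240,255) to (315,188), irons from (200,310) to (382,208), the stop at the left end (367,190), the tin at the right end (195,290), the pot at (130,350) and the churn at (440,160). The side view agrees.

```bash
python3 - <<'E'
from h import *
def rect(Q,m):
    Q=Q[m][:,:2].astype(np.float32); r=cv2.minAreaRect(Q*1000); return len(Q),np.round(r[0],1),np.round(r[1],1),round(r[2],2)
for n,boxes in (("scene",dict(bat=(225,175,325,268),irons=(190,195,390,322),stop=(350,175,385,203),tin=(183,277,206,303))),("side",dict(bat=(255,172,302,242),irons=(298,160,332,275),stop=(284,150,304,172),tin=(296,254,316,275)))):
    f=np.load(n+"0.npz");p=f["p"].astype(int);W=f["W"]
    b=p.sum(-1)
    bench=W[(W[...,0]>.4)&(W[...,0]<.7)&(abs(W[...,1])<.3)&(W[...,2]<.012)]
    print(n,"bench z",np.median(bench[:,2]), np.linalg.lstsq(np.c_[bench[:,:2],np.ones(len(bench))],bench[:,2],rcond=None)[0])
    for k,(a,t,c,e) in boxes.items():
        q=W[t:e,a:c].reshape(-1,3);B=p[t:e,a:c].reshape(-1,3)
        z=q[:,2]
        if k=="irons": 
            m=(z>.022)&(z<.04)&(B.sum(1)<260)&(abs(B[:,0]-B[:,2])<45)
            # line fit
            vx=cv2.fitLine((q[m][:,:2]*1000).astype(np.float32),cv2.DIST_HUBER,0,.01,.01).ravel();print(" line",vx,np.degrees(np.arctan2(vx[0],vx[1])))
            nrm=np.array([vx[1],-vx[0]]);nrm*=np.sign(nrm[0]);o=q[m][:,:2]*1000@nrm;print(" across pct",np.percentile(o,[2,10,50,90,98]),"n",nrm)
            t_=q[m][:,:2]*1000@np.array([-nrm[1],nrm[0]]);print(" along",np.percentile(t_,[0.5,99.5]))
        elif k=="bat": m=(z>.022)&(z<.04)&(B.sum(1)>250)&(B[:,0]-B[:,2]>30)
        else: m=(z>.026)&(z<.045)
        print(k,*rect(q,m),"z",np.median(z[m]))
    for k,lo,hi in(("churn",(.3,.25),(.9,.7)),("pot",(.5,-.7),(1,-.25))):
        m=(W[...,0]>lo[0])&(W[...,1]>lo[1])&(W[...,0]<hi[0])&(W[...,1]<hi[1])&(W[...,2]>.05)
        print(k,W[m].min(0),W[m].max(0))
E
```

```text
scene bench z -0.0009954438363333207 [ 0.00581355 -0.00014891 -0.0038613 ]
bat 1609 [550.1  19.6] [127.  312.8] 13.32 z 0.02836557111947635
 line [ 5.984942e-03  9.999821e-01  6.021637e+02 -3.165429e+01] 0.34291393
 across pct [538.19326516 598.19217314 602.35420124 604.18872554 605.19301106] n [ 0.9999821  -0.00598494]
 along [-276.48354422  272.68610592]
irons 546 [553.9  -4.9] [553.2 104.6] 89.51 z 0.027140499261650075
stop 294 [579.8 255.9] [68.9 55.1] 87.22 z 0.03181300819238042
tin 236 [ 579.3 -262.7] [36.5 47.4] 87.72 z 0.03270819056796226
churn [0.58706238 0.37418153 0.05000224] [0.72508645 0.50455785 0.33388787]
pot [ 0.56660289 -0.5442212   0.05003744] [ 0.72704807 -0.36708303  0.12336022]
side bench z -7.375210090221351e-05 [ 0.00329005 -0.00042176 -0.00161501]
bat 840 [505.3  14.1] [ 45.9 306.1] 14.2 z 0.029377895783182062
 line [ 4.9818112e-03  9.9998760e-01  5.9430225e+02 -4.6875660e+01] 0.2854379
 across pct [592.32336462 592.67425668 594.53149623 596.90621156 597.52799696] n [ 0.9999876  -0.00498181]
 along [-280.98029568  254.20767484]
irons 195 [594.8 -15.7] [ 11.6 537.4] 0.5 z 0.030802456245519583
stop 144 [573.7 241.9] [110.6  50.4] 89.4 z 0.03271711966561164
tin 154 [ 574.3 -260. ] [48.6 45.3] 9.36 z 0.03357337868242494
churn [0.57551854 0.36682846 0.05009975] [0.71582025 0.50156683 0.33209854]
pot [ 0.56145168 -0.54610501  0.05007038] [ 0.72315728 -0.36886941  0.12500127]
```

Emit:
drive_tool(deltas=[[[0,0.035,-0.041,0,0,0,-10],[0,0.07,-0.083,0,0,0,-20],[0,0.105,-0.124,0,0,0,-30],[0,0.139,-0.165,0,0,0,-40],[0,0.174,-0.207,0,0,0,-50],[0,0.209,-0.248,0,0,0,-60],[0,0.244,-0.289,0,0,0,-70],[0,0.279,-0.33,0,0,0,-80],[0,0.314,-0.372,0,0,0,-90],[0,0.349,-0.413,0,0,0,-100],[0,0.383,-0.454,0.03,0,0,-110],[0,0.418,-0.496,0.06,0,0,-120]]])

```text
clock: 1.6
tcp_pos: [0.4258, 0.0216, 0.1708]
orientation: [0.001, 0.393, 0.92, 0.0]
wrist_force: [-0.1, -0.7, -0.5]
finger_gap: 0.0856
grip_force: 0.0
```

Emit:
drive_tool(deltas=[[[60,0,0,0.03,0,0,-10],[60,0,0,0.06,0,0,-20],[60,0,0,0.09,0,0,-30],[60,0,0,0.11,0,0,-40],[60,0,0,0.13,0,0,-45.9],[60,0,0,0.15,0,0,-45.9],[60,0,0,0.161,0,0,-45.9],[60,0,0,0.161,0,0,-45.9]]])

```text
clock: 2.6
tcp_pos: [0.4241, 0.02, 0.0096]
orientation: [-0.001, 0.006, 1.0, 0.0]
wrist_force: [-0.3, -0.2, -0.1]
finger_gap: 0.0657
grip_force: 0.0
```

```bash
python3 - <<'E'
from h import *
s=get_state();print(s["tcp_pos"],s["orientation"],s["wrist_force"],s["finger_gap"],s["joint_pos"])
p,d=read_camera("side");cv2.imwrite("pics/side1.png",p[:,:,::-1])
p,d=read_camera("wrist");c=calibration("wrist");print(c);cv2.imwrite("pics/wrist1.png",p[:,:,::-1])
np.savez("wrist1.npz",p=p,d=d,K=c["mtx"],T=c["world_from_camera"])
E
```

```text
[0.42409515 0.0200339  0.00963516] [-9.78124160e-04  6.19368778e-03  9.99980337e-01  8.73024741e-05] [-0.33943145 -0.18157405 -0.08659218] 0.06569502997061348 [-1.42289385e-01  2.34792822e-01 -6.68326634e-01  6.69638721e-01
 -9.24253134e-05 -1.29901833e-01]
{'mtx': array([[325.1922621 ,   0.        , 280.84622552],
       [  0.        , 325.1922621 , 210.65504269],
       [  0.        ,   0.        ,   1.        ]]), 'world_from_camera': array([[ 1.23241465e-02, -9.60530192e-01, -2.77902617e-01,
         3.54785170e-01],
       [ 9.99924044e-01,  1.17983382e-02,  3.56437953e-03,
         2.07029036e-02],
       [-1.44905087e-04, -2.77925437e-01,  9.60602639e-01,
         1.51816543e-01],
       [ 0.00000000e+00,  0.00000000e+00,  0.00000000e+00,
         1.00000000e+00]])}
```

View pics/wrist1.png

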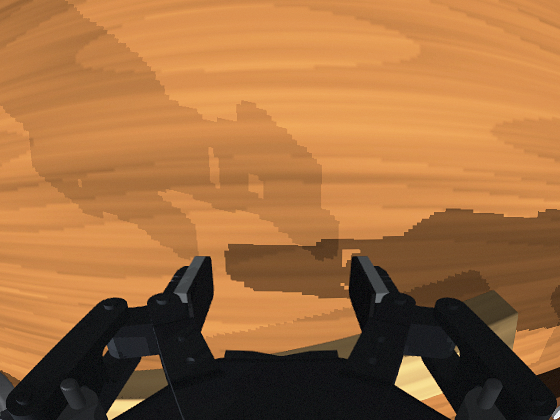

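The wrist view looks back towards the robot: the fingers are open at (195,280) and (370,280), and the batten's left end is at (500,310), clear ahead of the fingers. Next I push with both fingers so the batten squares itself up.

Emit:
drive_tool(deltas=[[[60,-0.012,0,0,0,0,-0.4],[60,-0.024,0,0,0,0,-0.4],[60,-0.034,0,0,0,0,-0.4],[60,-0.042,0,0,0,0,-0.4],[60,-0.05,0,0,0,0,-0.4],[60,-0.058,0,0,0,0,-0.4],[60,-0.066,0,0,0,0,-0.4],[60,-0.074,0,0,0,0,-0.4],[60,-0.081,0,0,0,0,-0.4],[60,-0.087,0,0,0,0,-0.4],[60,-0.092,0,0,0,0,-0.4],[60,-0.094,0,0,0,0,-0.4]]])

```text
clock: 4.2
tcp_pos: [0.5193, 0.0187, 0.0103]
orientation: [0.0, 0.003, 1.0, -0.0]
wrist_force: [-0.8, -0.1, -0.0]
finger_gap: 0.0655
grip_force: 0.6
```

```bash
cat > look.py <<'E'
from h import *
import sys
k=sys.argv[1]
s=get_state();print(s["clock"],s["tcp_pos"],s["wrist_force"])
o=[]
for n,b in(("scene",(185,165,400,325)),("side",(240,140,340,290))):
    p,d=read_camera(n);W=cloud(d,calibration(n));np.savez(f"{n}{k}.npz",p=p,W=W)
    a,t,c,e=b;o.append(cv2.resize(p[t:e,a:c],(400,300) if n=="scene" else (400,600),interpolation=cv2.INTER_CUBIC))
o[0]=np.vstack([o[0],0*o[0]])
cv2.imwrite(f"pics/look{k}.png",np.hstack(o)[:,:,::-1])
E
python3 look.py 2
```

```text
4.2 [0.51929031 0.01873456 0.01031181] [-0.808164   -0.06898544 -0.03535638]
```

View pics/look2.png

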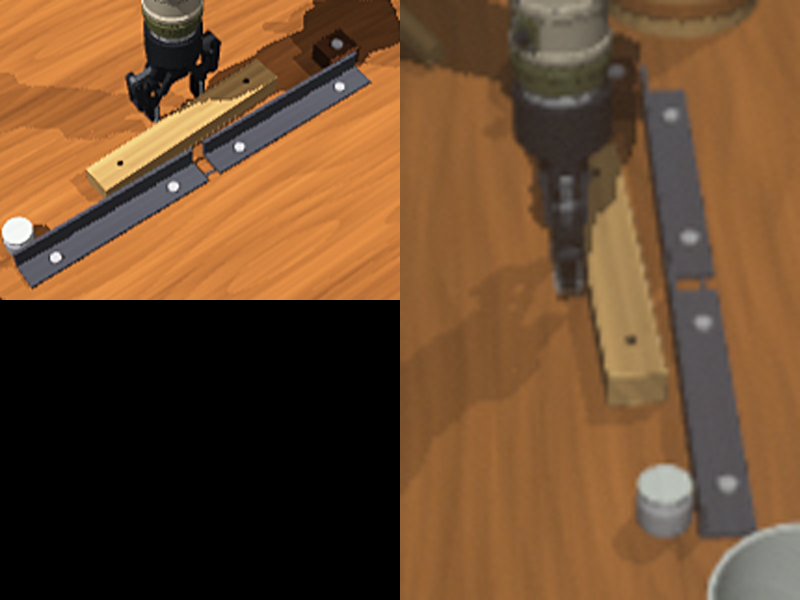

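The batten is now close to parallel, with a gap of roughly 15–20 mm to the irons. Both fingers are behind it, and nothing else has moved. I'll creep in.

Emit:
drive_tool(deltas=[[[60,-0.0015,0,0,0,0,0],[60,-0.003,0,0,0,0,0],[60,-0.0045,0,0,0,0,0],[60,-0.006,0,0,0,0,0],[60,-0.0075,0,0,0,0,0],[60,-0.009,0,0,0,0,0],[60,-0.01,0,0,0,0,0]]])

```text
clock: 5.18
tcp_pos: [0.529, 0.0187, 0.0103]
orientation: [0.0, 0.003, 1.0, -0.0]
wrist_force: [-1.9, -0.0, 0.5]
finger_gap: 0.0657
grip_force: 0.7
```

Emit:
drive_tool(deltas=[[[60,-0.001,0,0,0,0,0],[60,-0.002,0,0,0,0,0],[60,-0.003,0,0,0,0,0]]])

```text
clock: 5.55
tcp_pos: [0.532, 0.0187, 0.0103]
orientation: [-0.0, 0.003, 1.0, -0.0]
wrist_force: [-0.9, 0.5, 0.5]
finger_gap: 0.0656
grip_force: 0.7
```

Emit:
drive_tool(deltas=[[[60,-0.0007,0,0,0,0,0],[60,-0.0014,0,0,0,0,0],[60,-0.002,0,0,0,0,0]]])

```text
clock: 5.92
tcp_pos: [0.5339, 0.0187, 0.0103]
orientation: [-0.0, 0.003, 1.0, -0.0]
wrist_force: [-1.9, 0.2, -0.3]
finger_gap: 0.0654
grip_force: 0.7
```

Emit:
drive_tool(deltas=[[[60,-0.0005,0,0,0,0,0],[60,-0.001,0,0,0,0,0],[60,-0.0015,0,0,0,0,0]]])

```text
clock: 6.3
tcp_pos: [0.5354, 0.0187, 0.0102]
orientation: [-0.0, 0.003, 1.0, -0.0]
wrist_force: [-2.0, 0.9, 1.0]
finger_gap: 0.0651
grip_force: 0.7
```

Emit:
drive_tool(deltas=[[[60,-0.0005,0,0,0,0,0],[60,-0.001,0,0,0,0,0]]])

```text
clock: 6.55
tcp_pos: [0.5364, 0.0186, 0.0103]
orientation: [-0.0, 0.003, 1.0, -0.0]
wrist_force: [-2.0, 1.1, 0.9]
finger_gap: 0.0651
grip_force: 0.8
```

Emit:
drive_tool(deltas=[[[60,-0.0005,0,0,0,0,0],[60,-0.001,0,0,0,0,0]]])

```text
clock: 6.8
tcp_pos: [0.5374, 0.0186, 0.0103]
orientation: [-0.0, 0.003, 1.0, -0.0]
wrist_force: [-1.5, 1.5, 0.5]
finger_gap: 0.0654
grip_force: 0.8
```

Emit:
drive_tool(deltas=[[[60,-0.0005,0,0,0,0,0],[60,-0.001,0,0,0,0,0]]])

```text
clock: 7.05
tcp_pos: [0.5385, 0.0186, 0.0103]
orientation: [-0.0, 0.003, 1.0, -0.0]
wrist_force: [-1.1, 0.1, -0.2]
finger_gap: 0.0654
grip_force: 0.8
```

Emit:
drive_tool(deltas=[[[60,-0.0005,0,0,0,0,0],[60,-0.001,0,0,0,0,0]]])

```text
clock: 7.3
tcp_pos: [0.5394, 0.0187, 0.0103]
orientation: [-0.0, 0.003, 1.0, -0.0]
wrist_force: [-1.8, 0.6, 1.7]
finger_gap: 0.065
grip_force: 0.7
```

Emit:
drive_tool(deltas=[[[60,-0.0005,0,0,0,0,0],[60,-0.001,0,0,0,0,0]]])

```text
clock: 7.55
tcp_pos: [0.5405, 0.0187, 0.0103]
orientation: [0.0, 0.003, 1.0, -0.0]
wrist_force: [-1.6, 0.8, 0.8]
finger_gap: 0.0651
grip_force: 0.7
```

Emit:
drive_tool(deltas=[[[60,-0.0005,0,0,0,0,0],[60,-0.001,0,0,0,0,0]]])

```text
clock: 7.8
tcp_pos: [0.5414, 0.0187, 0.0103]
orientation: [-0.0, 0.003, 1.0, -0.0]
wrist_force: [-1.7, -0.6, 1.9]
finger_gap: 0.0653
grip_force: 1.1
```

Emit:
drive_tool(deltas=[[[60,-0.0005,0,0,0,0,0],[60,-0.001,0,0,0,0,0]]])

```text
clock: 8.05
tcp_pos: [0.5414, 0.0186, 0.0101]
orientation: [-0.001, 0.003, 1.0, -0.0]
wrist_force: [-4.4, -0.3, 1.7]
finger_gap: 0.0653
grip_force: 2.6
```

Emit:
drive_tool(deltas=[[[60,-0.0005,0,0,0,0,0],[60,-0.001,0,0,0,0,0]]])

```text
clock: 8.3
tcp_pos: [0.5414, 0.0187, 0.0098]
orientation: [-0.002, 0.003, 1.0, -0.0]
wrist_force: [-8.6, -1.0, 3.8]
finger_gap: 0.0654
grip_force: 3.7
```

Contact is at TCP x = 0.5414, with a stiffness of about 4 N/mm. I'll back off, close the fingers and move over the left iron.

Emit:
drive_tool(deltas=[[[60,0.005,0,0,0,0,0],[60,0.016,0,0,0,0,0],[255,0.016,0.02,-0.002,0,0,0],[255,0.016,0.045,-0.002,0,0,0],[255,0.016,0.07,-0.002,0,0,0],[255,0.016,0.07,-0.002,0,0,0],[255,0.016,0.07,-0.002,0,0,0],[255,0.016,0.07,-0.002,0,0,0]]], newtons=20)

```text
clock: 9.3
tcp_pos: [0.5279, 0.088, 0.0123]
orientation: [0.0, 0.003, 1.0, -0.0]
wrist_force: [0.2, -0.0, -1.1]
finger_gap: -0.0001
grip_force: 0.0
```

```bash
python3 look.py 3; python3 - <<'E'
from h import *
for n,bx in(("scene",dict(bat=(195,165,350,320),stop=(348,175,388,205))),("side",dict(bat=(260,165,330,260),stop=(284,148,306,174)))):
    f=np.load(n+"3.npz");p=f["p"].astype(int);W=f["W"]
    m=(W[...,2]>.024)&(W[...,2]<.034)&(p.sum(-1)>230)&(p[...,0]-p[...,2]>45)&(W[...,0]>.5)&(W[...,0]<.62)&(abs(W[...,1])<.22)
    q=W[m];print(n,"bat y",np.percentile(q[:,1],[0.5,2,98,99.5]),"x",np.percentile(q[:,0],[5,95]),len(q))
    m=(W[...,2]>.031)&(W[...,2]<.045)&(W[...,0]>.54)&(W[...,0]<.61)&(W[...,1]>.2)&(W[...,1]<.3)
    q=W[m];print("stop",np.percentile(q,[2,98],axis=0),len(q))
E
```

```text
9.3 [0.52786005 0.08800431 0.01231539] [ 0.20972464 -0.04701274 -1.07456831]
scene bat y [-0.142015   -0.13780314  0.15032274  0.15569045] x [0.55538919 0.59435787] 1591
stop [[0.5564089  0.2158513  0.03108883]
 [0.60440527 0.28680997 0.03855398]] 209
side bat y [-0.14406015 -0.14140841  0.14630551  0.15428903] x [0.55020515 0.59019175] 778
stop [[0.56935218 0.20998701 0.03112946]
 [0.59822722 0.28846703 0.03913747]] 56
```

View pics/look3.png

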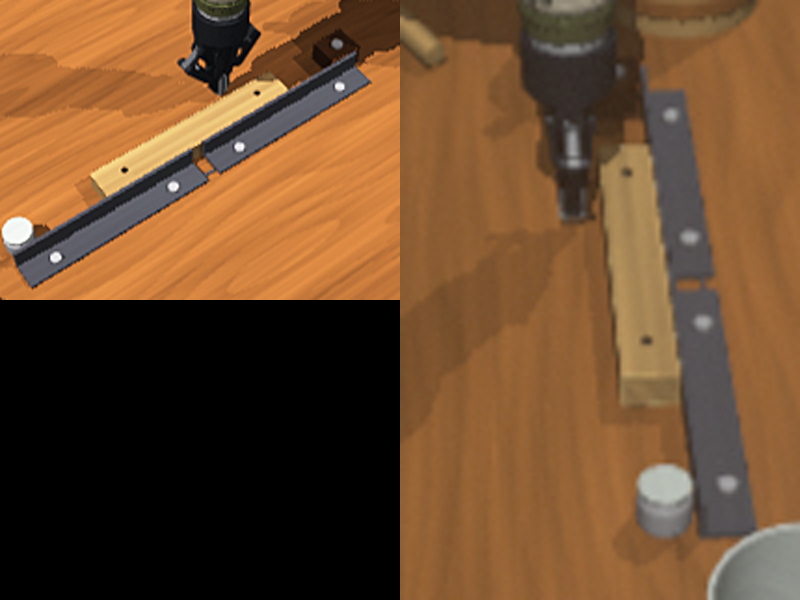

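The batten lies along both irons, spanning y from about -143 to +155 mm. The closed fingers are behind it at y = 88 mm, over the left iron. I'll press there.

Emit:
drive_tool(deltas=[[[255,-0.005,0,0,0,0,0],[255,-0.009,0,0,0,0,0],[255,-0.012,0,0,0,0,0],[255,-0.013,0,0,0,0,0],[255,-0.0136,0,0,0,0,0],[255,-0.0142,0,0,0,0,0]]])

```text
clock: 10.15
tcp_pos: [0.5419, 0.0887, 0.0122]
orientation: [-0.0, 0.003, 1.0, -0.0]
wrist_force: [-1.0, 0.0, -0.4]
finger_gap: 0.0005
grip_force: 0.9
```

Emit:
drive_tool(deltas=[[[255,-0.0005,0,0,0,0,0],[255,-0.001,0,0,0,0,0]]])

```text
clock: 10.4
tcp_pos: [0.5419, 0.0887, 0.012]
orientation: [-0.001, 0.003, 1.0, -0.0]
wrist_force: [-4.5, -0.3, 2.0]
finger_gap: -0.0002
grip_force: 1.9
```

Emit:
drive_tool(deltas=[[[255,-0.0005,0,0,0,0,0],[255,-0.001,0,0,0,0,0],[255,-0.0015,0,0,0,0,0]]])

```text
clock: 10.78
tcp_pos: [0.5418, 0.0886, 0.0117]
orientation: [-0.002, 0.003, 1.0, -0.0]
wrist_force: [-7.7, -1.0, 3.8]
finger_gap: 0.0001
grip_force: 3.9
```

Emit:
drive_tool(deltas=[[[255,-0.0005,0,0,0,0,0],[255,-0.001,0,0,0,0,0],[255,-0.001,0,0,0,0,0]]])

```text
clock: 11.15
tcp_pos: [0.5418, 0.0887, 0.0114]
orientation: [-0.003, 0.003, 1.0, -0.0]
wrist_force: [-8.2, -0.2, 5.0]
finger_gap: 0.0001
grip_force: 4.6
```

Emit:
drive_tool(deltas=[[[255,-0.0005,0,0,0,0,0],[255,-0.001,0,0,0,0,0],[255,-0.001,0,0,0,0,0]]])

```text
clock: 11.52
tcp_pos: [0.5418, 0.0887, 0.0112]
orientation: [-0.004, 0.003, 1.0, -0.0]
wrist_force: [-12.1, -0.9, 5.8]
finger_gap: 0.0001
grip_force: 5.6
```

Emit:
drive_tool(deltas=[[[255,-0.0003,0,0,0,0,0],[255,-0.0003,0,0,0,0,0],[255,-0.0003,0,0,0,0,0]]])

```text
clock: 11.9
tcp_pos: [0.5418, 0.0887, 0.0112]
orientation: [-0.004, 0.003, 1.0, -0.0]
wrist_force: [-11.5, -0.3, 6.1]
finger_gap: 0.0002
grip_force: 5.9
```

Emit:
drive_tool(deltas=[[[255,0,0,0,0,0,0],[255,0,0,0,0,0,0],[255,0,0,0,0,0,0]]])

```text
clock: 12.28
tcp_pos: [0.5418, 0.0887, 0.0112]
orientation: [-0.004, 0.003, 1.0, -0.0]
wrist_force: [-12.2, -0.3, 6.2]
finger_gap: -0.0001
grip_force: 5.9
```

Emit:
drive_tool(deltas=[[[255,-0.0004,0,0,0,0,0],[255,-0.0004,0,0,0,0,0],[255,-0.0004,0,0,0,0,0],[255,-0.0004,0,0,0,0,0],[255,-0.0004,0,0,0,0,0],[255,-0.0004,0,0,0,0,0]]])

```text
clock: 13.02
tcp_pos: [0.5418, 0.0887, 0.0111]
orientation: [-0.005, 0.002, 1.0, -0.0]
wrist_force: [-12.6, -0.0, 7.6]
finger_gap: -0.0003
grip_force: 6.3
```

Emit:
drive_tool(deltas=[[[255,0.005,0,0,0,0,0],[255,0.012,0,0,0,0,0],[255,0.02,0,0,0,0,0],[255,0.02,-0.04,0,0,0,0],[255,0.02,-0.085,0,0,0,0],[255,0.02,-0.13,0,0,0,0],[255,0.02,-0.165,0,0,0,0],[255,0.015,-0.165,0,0,0,0],[255,0.01,-0.165,0,0,0,0],[255,0.007,-0.165,0,0,0,0],[255,0.006,-0.165,0,0,0,0],[255,0.006,-0.165,0,0,0,0]]])

```text
clock: 14.52
tcp_pos: [0.5403, -0.0756, 0.0122]
orientation: [-0.0, 0.002, 1.0, -0.0]
wrist_force: [0.0, 0.3, 0.5]
finger_gap: -0.0002
grip_force: 0.0
```

Emit:
drive_tool(deltas=[[[255,-0.0005,0,0,0,0,0],[255,-0.001,0,0,0,0,0],[255,-0.0015,0,0,0,0,0],[255,-0.002,0,0,0,0,0],[255,-0.0025,0,0,0,0,0]]])

```text
clock: 15.15
tcp_pos: [0.5409, -0.0762, 0.0119]
orientation: [-0.002, 0.003, 1.0, 0.0]
wrist_force: [-6.7, 0.3, 3.3]
finger_gap: -0.0001
grip_force: 3.4
```

Emit:
drive_tool(deltas=[[[255,-0.0005,0,0,0,0,0],[255,-0.001,0,0,0,0,0],[255,-0.0015,0,0,0,0,0]]])

```text
clock: 15.52
tcp_pos: [0.5408, -0.0761, 0.0115]
orientation: [-0.003, 0.003, 1.0, 0.0]
wrist_force: [-9.5, -1.7, 5.7]
finger_gap: -0.0002
grip_force: 5.0
```

Emit:
drive_tool(deltas=[[[255,-0.0005,0,0,0,0,0],[255,-0.0008,0,0,0,0,0],[255,-0.0008,0,0,0,0,0]]])

```text
clock: 15.9
tcp_pos: [0.5408, -0.0761, 0.0114]
orientation: [-0.004, 0.003, 1.0, 0.0]
wrist_force: [-10.8, -0.6, 6.1]
finger_gap: -0.0002
grip_force: 5.6
```

Emit:
drive_tool(deltas=[[[255,-0.0004,0,0,0,0,0],[255,-0.0007,0,0,0,0,0],[255,-0.0007,0,0,0,0,0],[255,-0.0007,0,0,0,0,0],[255,-0.0007,0,0,0,0,0],[255,-0.0007,0,0,0,0,0],[255,-0.0007,0,0,0,0,0]]])

```text
clock: 16.77
tcp_pos: [0.5408, -0.076, 0.0113]
orientation: [-0.005, 0.003, 1.0, 0.0]
wrist_force: [-12.4, -1.2, 6.1]
finger_gap: -0.0001
grip_force: 6.3
```

Emit:
drive_tool(deltas=[[[255,0,0,0,0,0,0],[255,0,0,0,0,0,0],[255,0,0,0,0,0,0]]])

```text
clock: 17.15
tcp_pos: [0.5408, -0.076, 0.0113]
orientation: [-0.005, 0.003, 1.0, 0.0]
wrist_force: [-12.6, -0.2, 7.2]
finger_gap: -0.0001
grip_force: 6.3
```

Emit:
drive_tool(deltas=[[[255,0.005,0,0,0,0,0],[255,0.012,0,0,0,0,0],[255,0.02,0,0,0,0,0],[255,0.02,-0.035,0,0,0,0],[255,0.02,-0.075,0,0,0,0],[255,0.02,-0.112,0,0,0,0],[255,0.02,-0.112,0,0,0,0],[255,0.002,-0.112,0,0,0,0],[255,-0.016,-0.112,0,0,0,0],[255,-0.026,-0.112,0,0,0,0],[255,-0.026,-0.105,0,0,0,0],[255,-0.026,-0.1,0,0,0,0]]])

```text
clock: 18.65
tcp_pos: [0.5704, -0.1754, 0.012]
orientation: [-0.001, 0.002, 1.0, 0.0]
wrist_force: [-0.2, -0.0, 0.8]
finger_gap: -0.0001
grip_force: 0.0
```

```bash
python3 look.py 4
```

```text
18.65 [ 0.57036561 -0.1753612   0.01201291] [-0.23470153 -0.0215396   0.79836122]
```

View pics/look4.png

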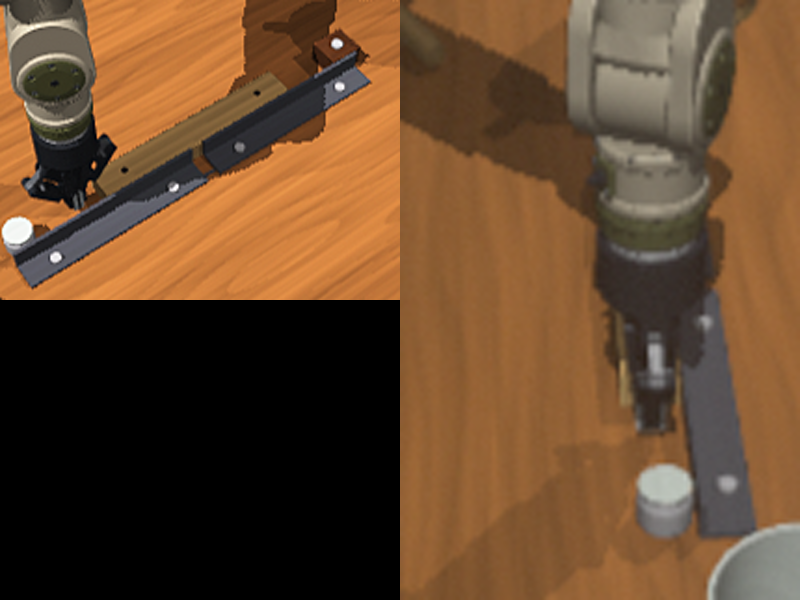

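The fingers are behind the right end of the batten, and the tin is clear. I'll push along the irons now.

Emit:
drive_tool(deltas=[[[255,-0.002,0.006,0,0,0,0],[255,-0.002,0.012,0,0,0,0],[255,-0.002,0.017,0,0,0,0],[255,-0.002,0.022,0,0,0,0],[255,-0.002,0.027,0,0,0,0],[255,-0.002,0.032,0,0,0,0],[255,-0.0025,0.037,0,0,0,0],[255,-0.0025,0.042,0,0,0,0],[255,-0.0025,0.047,0,0,0,0],[255,-0.0025,0.052,0,0,0,0],[255,-0.0025,0.056,0,0,0,0],[255,-0.0025,0.059,0,0,0,0]]])

```text
clock: 20.25
tcp_pos: [0.5741, -0.1172, 0.0123]
orientation: [-0.0, 0.003, 1.0, -0.0]
wrist_force: [-0.7, -2.0, 0.3]
finger_gap: -0.0
grip_force: 0.8
```

```bash
python3 look.py 5; python3 - <<'E'
from h import *
im=cv2.imread("pics/look5.png")[:300,:400]
p=np.load("scene5.npz")["p"]
o=[cv2.resize(p[t:t+60,a:a+80],(400,300),interpolation=cv2.INTER_CUBIC) for a,t in((310,165),(190,225))]
p=np.load("side5.npz")["p"]
o.append(cv2.resize(p[145:225,270:350],(400,300),interpolation=cv2.INTER_CUBIC))
cv2.imwrite("pics/crop5.png",np.vstack([np.hstack([im,o[0][:,:,::-1]]),np.hstack(o[1:])[:,:,::-1]]))
E
```

```text
20.25 [ 0.57407872 -0.11721295  0.01227086] [-0.69764315 -2.01676412  0.30180689]
```

View pics/crop5.png

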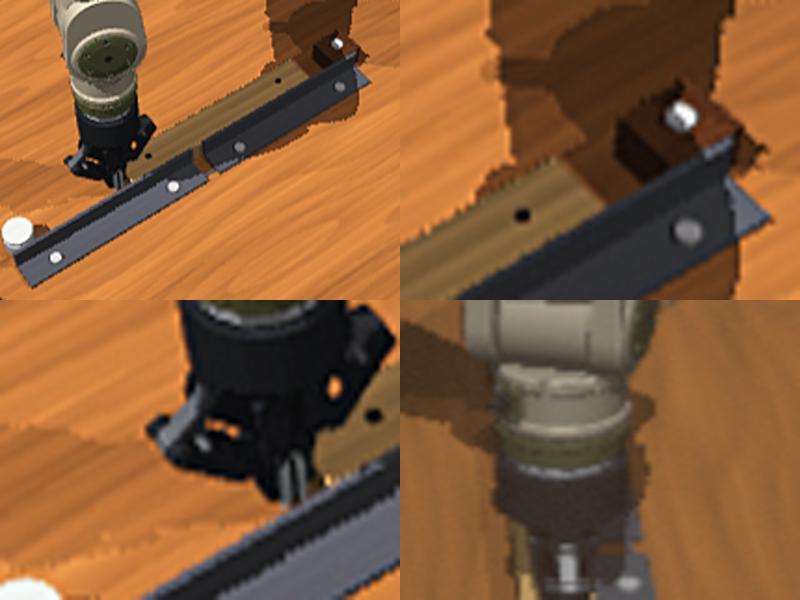

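The batten is sliding flush along the irons, and a gap of roughly 25–30 mm to the stop is still visible near (600,175). Onward more slowly.

Emit:
drive_tool(deltas=[[[255,0,0.003,0,0,0,0],[255,0,0.006,0,0,0,0],[255,0,0.009,0,0,0,0],[255,0,0.011,0,0,0,0],[255,0,0.013,0,0,0,0]]])

```text
clock: 20.98
tcp_pos: [0.5742, -0.1044, 0.0123]
orientation: [0.0, 0.003, 1.0, -0.0]
wrist_force: [-0.2, -0.9, -0.6]
finger_gap: -0.0001
grip_force: 0.6
```

Emit:
drive_tool(deltas=[[[255,0,0.0015,0,0,0,0],[255,0,0.003,0,0,0,0],[255,0,0.004,0,0,0,0]]])

```text
clock: 21.35
tcp_pos: [0.5742, -0.1005, 0.0123]
orientation: [0.0, 0.003, 1.0, -0.0]
wrist_force: [-1.1, -1.7, 0.1]
finger_gap: -0.0002
grip_force: 0.7
```

Emit:
drive_tool(deltas=[[[255,0,0.001,0,0,0,0],[255,0,0.002,0,0,0,0]]])

```text
clock: 21.6
tcp_pos: [0.5743, -0.0985, 0.0123]
orientation: [0.0, 0.003, 1.0, -0.0]
wrist_force: [0.3, -1.8, 0.6]
finger_gap: 0.0001
grip_force: 0.7
```

Emit:
drive_tool(deltas=[[[255,0,0.001,0,0,0,0],[255,0,0.002,0,0,0,0]]])

```text
clock: 21.85
tcp_pos: [0.5743, -0.0965, 0.0123]
orientation: [0.0, 0.003, 1.0, -0.0]
wrist_force: [-0.1, -0.9, 1.2]
finger_gap: 0.0002
grip_force: 0.7
```

Emit:
drive_tool(deltas=[[[255,0,0.0007,0,0,0,0],[255,0,0.0014,0,0,0,0]]])

```text
clock: 22.1
tcp_pos: [0.5742, -0.0951, 0.0123]
orientation: [0.0, 0.003, 1.0, -0.0]
wrist_force: [-1.2, -1.6, 1.5]
finger_gap: -0.0001
grip_force: 0.7
```

Emit:
drive_tool(deltas=[[[255,0,0.0007,0,0,0,0],[255,0,0.0014,0,0,0,0]]])

```text
clock: 22.35
tcp_pos: [0.5742, -0.0937, 0.0123]
orientation: [0.0, 0.003, 1.0, -0.0]
wrist_force: [-0.0, -1.6, 0.6]
finger_gap: -0.0002
grip_force: 0.8
```

Emit:
drive_tool(deltas=[[[255,0,0.0007,0,0,0,0],[255,0,0.0014,0,0,0,0]]])

```text
clock: 22.6
tcp_pos: [0.5742, -0.0923, 0.0123]
orientation: [0.0, 0.003, 1.0, -0.0]
wrist_force: [-0.2, -1.6, 0.7]
finger_gap: -0.0001
grip_force: 0.8
```

Emit:
drive_tool(deltas=[[[255,0,0.0007,0,0,0,0],[255,0,0.0014,0,0,0,0]]])

```text
clock: 22.85
tcp_pos: [0.5743, -0.0909, 0.0123]
orientation: [0.0, 0.003, 1.0, -0.0]
wrist_force: [-0.2, -1.9, 0.3]
finger_gap: 0.0
grip_force: 0.8
```

Emit:
drive_tool(deltas=[[[255,0,0.0005,0,0,0,0],[255,0,0.001,0,0,0,0]]])

```text
clock: 23.1
tcp_pos: [0.5743, -0.0899, 0.0123]
orientation: [0.0, 0.003, 1.0, -0.0]
wrist_force: [-0.2, -2.1, 1.1]
finger_gap: -0.0
grip_force: 0.8
```

Emit:
drive_tool(deltas=[[[255,0,0.0005,0,0,0,0],[255,0,0.001,0,0,0,0]]])

```text
clock: 23.35
tcp_pos: [0.5743, -0.0889, 0.0123]
orientation: [0.0, 0.003, 1.0, -0.0]
wrist_force: [0.3, -1.6, 0.1]
finger_gap: -0.0006
grip_force: 0.8
```

Emit:
drive_tool(deltas=[[[255,0,0.0005,0,0,0,0],[255,0,0.001,0,0,0,0]]])

```text
clock: 23.6
tcp_pos: [0.5743, -0.0879, 0.0123]
orientation: [0.0, 0.003, 1.0, -0.0]
wrist_force: [0.4, -1.7, 0.3]
finger_gap: 0.0004
grip_force: 0.8
```

Emit:
drive_tool(deltas=[[[255,0,0.0005,0,0,0,0],[255,0,0.001,0,0,0,0]]])

```text
clock: 23.85
tcp_pos: [0.5743, -0.0869, 0.0123]
orientation: [0.0, 0.003, 1.0, -0.0]
wrist_force: [-0.0, -2.4, 2.3]
finger_gap: -0.0002
grip_force: 0.8
```

Emit:
drive_tool(deltas=[[[255,0,0.0005,0,0,0,0],[255,0,0.001,0,0,0,0]]])

```text
clock: 24.1
tcp_pos: [0.5743, -0.0859, 0.0123]
orientation: [0.0, 0.003, 1.0, -0.0]
wrist_force: [0.3, -1.5, 0.4]
finger_gap: 0.0002
grip_force: 0.9
```

Emit:
drive_tool(deltas=[[[255,0,0.0005,0,0,0,0],[255,0,0.001,0,0,0,0]]])

```text
clock: 24.35
tcp_pos: [0.5743, -0.0849, 0.0123]
orientation: [0.0, 0.003, 1.0, -0.0]
wrist_force: [-0.1, -1.2, 0.8]
finger_gap: 0.0002
grip_force: 0.9
```

```bash
python3 - <<'E'
from h import *
p,d=read_camera("scene");W=cloud(d,calibration("scene"))
cv2.imwrite("pics/crop6.png",cv2.resize(p[165:225,310:390],(640,480),interpolation=cv2.INTER_CUBIC)[:,:,::-1])
E
```

```text
(no output)
```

View pics/crop6.png

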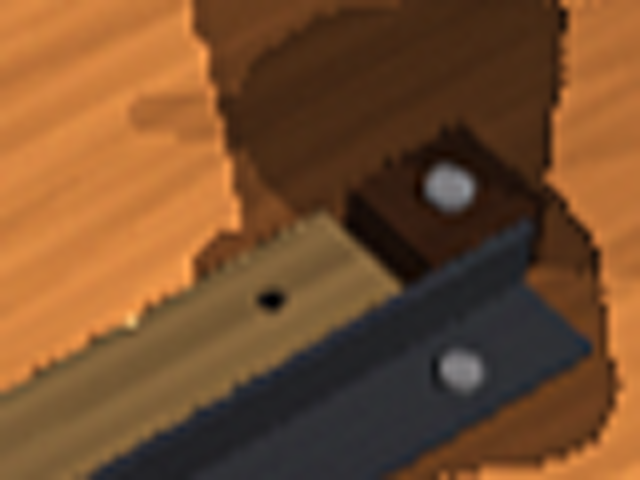

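The batten's end is at (325,210)–(400,290) and the stop's face at (347,195)–(412,280), so about 5–8 mm remains.

Emit:
drive_tool(deltas=[[[255,0,0.001,0,0,0,0],[255,0,0.002,0,0,0,0]]])

```text
clock: 24.65
tcp_pos: [0.5743, -0.0829, 0.0123]
orientation: [0.0, 0.003, 1.0, -0.0]
wrist_force: [-0.5, -2.2, 1.1]
finger_gap: 0.0001
grip_force: 0.9
```

Emit:
drive_tool(deltas=[[[255,0,0.0005,0,0,0,0],[255,0,0.001,0,0,0,0]]])

```text
clock: 24.9
tcp_pos: [0.5743, -0.0819, 0.0123]
orientation: [-0.0, 0.003, 1.0, -0.0]
wrist_force: [-0.7, -1.8, 1.3]
finger_gap: 0.0006
grip_force: 0.9
```

Emit:
drive_tool(deltas=[[[255,0,0.0005,0,0,0,0],[255,0,0.001,0,0,0,0]]])

```text
clock: 25.15
tcp_pos: [0.5743, -0.0809, 0.0123]
orientation: [0.0, 0.003, 1.0, -0.0]
wrist_force: [-0.5, -1.6, 0.9]
finger_gap: 0.0001
grip_force: 0.8
```

Emit:
drive_tool(deltas=[[[255,0,0.0005,0,0,0,0],[255,0,0.001,0,0,0,0]]])

```text
clock: 25.4
tcp_pos: [0.5743, -0.0799, 0.0123]
orientation: [0.0, 0.003, 1.0, -0.0]
wrist_force: [0.0, -2.0, 0.6]
finger_gap: -0.0002
grip_force: 0.8
```

Emit:
drive_tool(deltas=[[[255,0,0.0005,0,0,0,0],[255,0,0.001,0,0,0,0]]])

```text
clock: 25.65
tcp_pos: [0.5743, -0.0789, 0.0123]
orientation: [0.0, 0.003, 1.0, -0.0]
wrist_force: [0.2, -1.7, 0.8]
finger_gap: -0.0001
grip_force: 0.8
```

Emit:
drive_tool(deltas=[[[255,0,0.0005,0,0,0,0],[255,0,0.001,0,0,0,0]]])

```text
clock: 25.9
tcp_pos: [0.5743, -0.0779, 0.0123]
orientation: [-0.0, 0.003, 1.0, -0.0]
wrist_force: [0.6, -1.8, 1.7]
finger_gap: 0.0001
grip_force: 0.8
```

Emit:
drive_tool(deltas=[[[255,0,0.0005,0,0,0,0],[255,0,0.001,0,0,0,0]]])

```text
clock: 26.15
tcp_pos: [0.5743, -0.0769, 0.0123]
orientation: [-0.0, 0.003, 1.0, -0.0]
wrist_force: [0.5, -2.0, 1.2]
finger_gap: 0.0002
grip_force: 0.8
```

Emit:
drive_tool(deltas=[[[255,0,0.0005,0,0,0,0],[255,0,0.001,0,0,0,0]]])

```text
clock: 26.4
tcp_pos: [0.5743, -0.0759, 0.0123]
orientation: [0.0, 0.003, 1.0, -0.0]
wrist_force: [-0.5, -1.7, 0.4]
finger_gap: 0.0
grip_force: 0.8
```

Emit:
drive_tool(deltas=[[[255,0,0.0005,0,0,0,0],[255,0,0.001,0,0,0,0]]])

```text
clock: 26.65
tcp_pos: [0.5743, -0.0749, 0.0123]
orientation: [0.0, 0.003, 1.0, -0.0]
wrist_force: [0.6, -1.6, 0.9]
finger_gap: -0.0003
grip_force: 0.8
```

Emit:
drive_tool(deltas=[[[255,0,0.0005,0,0,0,0],[255,0,0.001,0,0,0,0]]])

```text
clock: 26.9
tcp_pos: [0.5743, -0.0739, 0.0123]
orientation: [-0.0, 0.003, 1.0, -0.0]
wrist_force: [0.4, -1.9, 2.1]
finger_gap: 0.0003
grip_force: 0.8
```

Emit:
drive_tool(deltas=[[[255,0,0.0005,0,0,0,0],[255,0,0.001,0,0,0,0]]])

```text
clock: 27.15
tcp_pos: [0.5743, -0.0737, 0.0123]
orientation: [-0.0, 0.003, 1.0, -0.001]
wrist_force: [-0.4, -6.0, -0.1]
finger_gap: 0.0002
grip_force: 3.0
```

```bash
python3 - <<'E'
from h import *
p,d=read_camera("scene")
cv2.imwrite("pics/crop7.png",np.hstack([cv2.resize(p[165:225,310:390],(400,300),interpolation=cv2.INTER_CUBIC),cv2.resize(p[165:315,200:400],(400,300))])[:,:,::-1])
E
```

```text
(no output)
```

View pics/crop7.png

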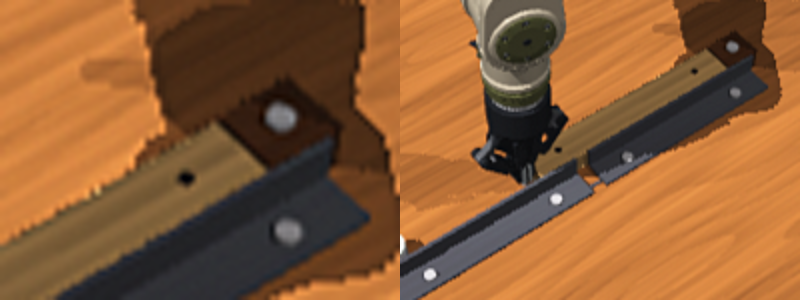

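The batten's end meets the stop with no gap at (245,150), and the force rose to 6 N. I'll withdraw and feel from behind, gently with both fingers, that it is still flush.

Emit:
drive_tool(deltas=[[[255,0,-0.003,0,0,0,0],[255,0,-0.012,0,0,0,0],[255,0,-0.025,0,0,0,0],[255,0.02,-0.025,0,0,0,0],[255,0.045,-0.025,0,0,0,0],[255,0.055,-0.025,0,0,0,0],[60,0.055,0.02,0,0,0,0],[60,0.055,0.07,0,0,0,0],[60,0.055,0.12,0,0,0,0],[60,0.055,0.16,0,0,0,0],[60,0.05,0.16,0.002,0,0,0],[60,0.04,0.16,0.002,0,0,0]]])

```text
clock: 28.7
tcp_pos: [0.5357, 0.087, 0.0102]
orientation: [0.0, 0.002, 1.0, -0.0]
wrist_force: [0.9, 0.6, -0.5]
finger_gap: 0.0656
grip_force: 0.0
```

Emit:
drive_tool(deltas=[[[60,-0.002,0,0,0,0,0],[60,-0.004,0,0,0,0,0],[60,-0.0055,0,0,0,0,0],[60,-0.0065,0,0,0,0,0],[60,-0.0065,0,0,0,0,0]]])

```text
clock: 29.32
tcp_pos: [0.5416, 0.0871, 0.0103]
orientation: [-0.0, 0.003, 1.0, -0.0]
wrist_force: [0.2, 0.2, -1.1]
finger_gap: 0.0655
grip_force: 0.0
```

Emit:
drive_tool(deltas=[[[60,-0.0003,0,0,0,0,0],[60,-0.0005,0,0,0,0,0],[60,-0.0005,0,0,0,0,0]]])

```text
clock: 29.7
tcp_pos: [0.5418, 0.0873, 0.0102]
orientation: [-0.0, 0.003, 1.0, -0.0]
wrist_force: [-1.4, -0.4, 0.1]
finger_gap: 0.0654
grip_force: 0.8
```

Emit:
drive_tool(deltas=[[[60,-0.0003,0,0,0,0,0],[60,-0.0005,0,0,0,0,0],[60,-0.0005,0,0,0,0,0]]])

```text
clock: 30.08
tcp_pos: [0.5418, 0.0873, 0.0101]
orientation: [-0.001, 0.003, 1.0, -0.0]
wrist_force: [-5.5, -0.7, 2.4]
finger_gap: 0.0657
grip_force: 2.2
```

It is flush: contact came at the expected 0.5418 and the fingers went no further. Retreating and checking.

Emit:
drive_tool(deltas=[[[60,0.002,0,0,0,0,0],[60,0.01,0,0,0,0,0],[60,0.03,0,0,0,0,0],[60,0.05,0,0,0,0,0],[60,0.06,0,-0.03,0,0,0],[60,0.07,0,-0.07,0,0,0],[60,0.07,0,-0.12,0,0,0],[60,0.07,-0.03,-0.15,0,0,0],[60,0.07,-0.03,-0.15,0,0,0]]])

```text
clock: 31.2
tcp_pos: [0.4748, 0.0566, 0.1631]
orientation: [0.004, 0.004, 1.0, -0.0]
wrist_force: [0.7, 0.3, -0.4]
finger_gap: 0.0652
grip_force: 0.0
```

```bash
python3 look.py 8
```

```text
31.2 [0.47479674 0.05657689 0.16312496] [ 0.74392407  0.27697898 -0.40503681]
```

View pics/look8.png

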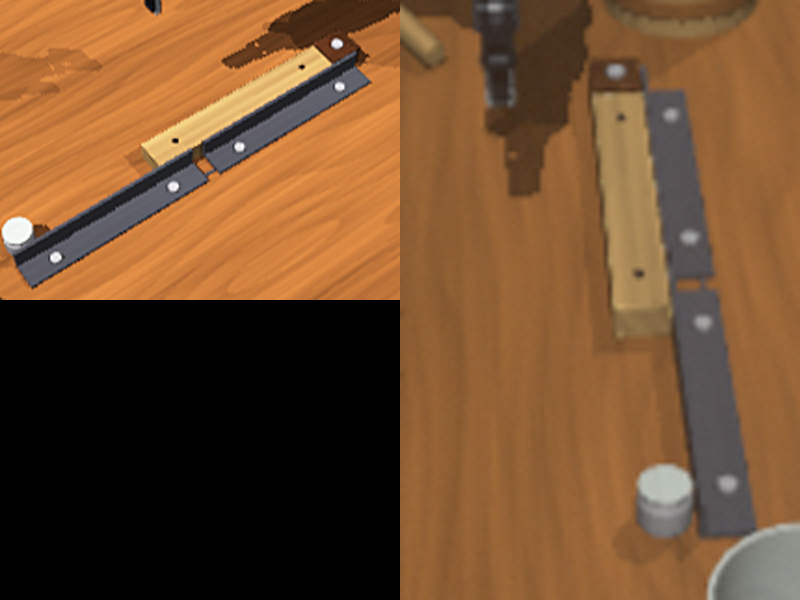

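The batten lies flush along both irons with its end against the stop (side view, (615,92)), the tin hasn't moved, and the robot is clear.

```bash
python3 -c "
from workcell import hand_in;print(hand_in())"
```

```text
the job is handed in; nothing more can be done
None
```

The job is handed in at about 31 s: the batten was pressed at about 12 N by the wrist sensor over the left iron and then the right, and now lies flush along both with its end against the stop; in the last views the tin and pot looked unmoved, and the arm never went near the churn or hammer.

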